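# Make up two panel-beating kits

## Task

Make up the two dolly kits on the body-shop bench, one piece to a pocket, each wholly in its pocket and standing upright on the pocket's floor. In the three-pocket tray, starting from the end with the carrying handle, put the straight bar, then the mushroom dolly, then the stepped heel dolly; in the two-pocket tray put the round dolly at the handle end and the curved dolly at the other. Set the pieces down rather than dropping them, and leave the square block, the hammer and the tin where they are.

Things in the scene. Friction and masses are not known exactly. Their poses are not given: they have to be found in the camera images.
- tray3: Grey plastic kit tray with three pockets in a row along its y. Fixed to the bench. Outer 130 (x) by 242 (y) mm; rim and dividers 16 mm high, 5 thick; floor 4 mm thick; each pocket 120 (x) by 74 (y) mm inside. Origin: centre of the underside. Pocket centres at y = +79 mm (handle end), 0 (middle) and -79 mm (plain end), x = 0. Black carrying handle, a low loop reaching 29 mm out, on the +y end.
- tray2: Grey plastic kit tray with two pockets in a row along its y. Fixed to the bench. Outer 130 (x) by 163 (y) mm; rim and dividers 16 mm high, 5 thick; floor 4 mm thick; each pocket 120 (x) by 74 (y) mm inside. Origin: centre of the underside. Pocket centres at y = -39.5 mm (handle end) and +39.5 mm (plain end), x = 0. Black carrying handle, a low loop reaching 29 mm out, on the -y end.
- bar: Straight steel bar dolly, a plain block 90 (along x) by 28 (y) by 40 mm high, about 0.75 kg. Origin: centre of the underside; z up.
- curved: Curved steel dolly, a crescent seen from above: a 24 mm thick wall, 40 mm high, bent on a 60 mm radius, about 0.6 kg. Origin: underside, mid-thickness at the middle of the bend; the wall runs along x there, bulging to +y; both ends bend back to -y. Spans x -45..45 and y -24..12 mm; z up. Grip it at the origin, across y.
- disc: Round steel dolly, a plain flat-topped cylinder 56 mm in diameter and 38 mm high, about 0.7 kg. Origin: centre of the underside; z up.
- mushroom: Mushroom-shaped steel dolly: round foot 52 mm in diameter and 12 mm high, neck 24 mm in diameter, round head 38 mm in diameter from 36 to 50 mm height, with a domed top at 56 mm; about 0.4 kg. Origin: centre of the underside; z up.
- heel: Stepped steel heel dolly, 70 (x) by 40 (y) mm: the high heel, 44 mm tall, takes x -35..-5 mm, the low toe, 20 mm tall, x -5..35 mm; about 0.65 kg. Origin: centre of the underside; z up.
- square: Square steel block 50 by 50 by 38 mm high, in neither kit: stays where it is. Origin: centre of the underside; z up.
- hammer: Bystander: hammer 300 mm long with a yellow handle, lying beyond the trays. Origin: about the middle, on the bench; handle along its x.
- tin: Bystander: closed tin 72 mm in diameter and 85 mm high, standing to the left. Origin: centre of the underside.
Things that resemble listed ones, but are neither listed nor needed, are in the scene too. Leave any red look-alike of the mushroom alone. What is shaped like the curved but green is not meant.

How it is judged:
At the end, for the whole second after the job is handed in: Each piece is in the pocket named in the goal: its origin within 60 mm (tray x) and 37 mm (tray y) of that pocket's centre, its underside under 8 mm above the tray's underside (so on the 4 mm floor), upright within 0.1 rad and at rest (x of bar in the frame of tray3 between -0.06 and 0.06 m and y of bar in the frame of tray3 between 0.042 and 0.116 m and z of bar in the frame of tray3 between 0 and 0.008 m and angle between each of bar, mushroom, heel, disc, curved's own z axis and vertical below 0.1 rad and linear speed of each of bar, mushroom, heel, disc, curved below 0.02 m/s and angular speed of each of bar, mushroom, heel, disc, curved below 0.2 rad/s and x of mushroom in the frame of tray3 between -0.06 and 0.06 m and y of mushroom in the frame of tray3 between -0.037 and 0.037 m and z of mushroom in the frame of tray3 between 0 and 0.008 m and x of heel in the frame of tray3 between -0.06 and 0.06 m and y of heel in the frame of tray3 between -0.116 and -0.042 m and z of heel in the frame of tray3 between 0 and 0.008 m and x of disc in the frame of tray2 between -0.06 and 0.06 m and y of disc in the frame of tray2 between -0.0765 and -0.0025 m and z of disc in the frame of tray2 between 0 and 0.008 m and x of curved in the frame of tray2 between -0.06 and 0.06 m and y of curved in the frame of tray2 between 0.0025 and 0.0765 m and z of curved in the frame of tray2 between 0 and 0.008 m); the robot touches nothing.
It fails at once if the square block is shifted by more than 20 mm (distance of square from where it was at the start of the episode above 0.02 m).
It fails at once if the hammer is shifted by more than 20 mm (distance of hammer from where it was at the start of the episode above 0.02 m).
It fails at once if the tin is shifted by more than 20 mm (distance of tin from where it was at the start of the episode above 0.02 m).
It fails at once if a kit piece is dropped (falls faster than 0.6 m/s with no finger on it) ((linear speed of bar above 0.6 m/s and contact force between the fingers and bar below 0.05 N) or (linear speed of curved above 0.6 m/s and contact force between the fingers and curved below 0.05 N) or (linear speed of disc above 0.6 m/s and contact force between the fingers and disc below 0.05 N) or (linear speed of mushroom above 0.6 m/s and contact force between the fingers and mushroom below 0.05 N) or (linear speed of heel above 0.6 m/s and contact force between the fingers and heel below 0.05 N)).
It also fails if it takes over 128 s, if anything falls off the work surface, if the arm or the gripper's body presses on something with over 40 N, if the wrist force passes 120 N, or if a joint passes its speed limit or range.

## Robot

A 7-joint arm with a two-finger parallel gripper is mounted at the origin on the work surface. World frame = base frame: x ahead of the robot, y to its left, z up, the work surface at z = 0. Lengths are in m, angles in rad, forces in N, time in s.
With the tool pointing down it reaches from about 0.425 to 0.875 m from the base axis. Payload 8.4 kg.
Tool frame: the origin (TCP) lies at the very end of the fingers, on their centre line; the grasp point (between the pads) lies 19 mm behind it; z points along the fingers, y is the line along which they close (so a half turn about z gives the same grasp; the last joint's range is limited). The gripper opens to 87 mm and grips with 3 to 60 N. Pads are 19 mm wide; open, the fingers measure 117 mm over their backs; the gripper's body (75 mm by 190 mm) begins 51 mm behind the grasp point.
Start: joints at [1.216, 0.333, 0.04, 1.465, -0.013, 1.343, -0.059], TCP at [0.164, -0.629, 0.223] pointing down, gripper open.
Joint ranges: [-2.58, 2.58], [-0.38, 2.09], [-1.3, 1.39], [0.25, 2.4], [-1.5, 4.64], [0.08, 2.09], [-2.65, 2.65]. Speed limits (rad/s): [2.22, 2.22, 2.79, 2.79, 3.14, 3.14, 3.14].

## Interface

Orientations are given as a 3x3 rotation matrix whose columns are the frame's x, y, z axes.
In Python, from bench import get_state, get_image, finish_job gives the robot as it stands.
- The arm moves only by the tool carry_out, never from a script. Its argument "commands" is a list of rows, each a list of 3 entries, a list of its own where there are three numbers: the shift along the world's x, y, z in shares of 75 cm (1.0 is 75 cm), then the turn, a rotation vector about the world's x, y, z in fractions of the full range, 1 being 2 rad, then the finger opening in cm, from 0 to 8.7. A call has 1 to 12 rows; each row is the pose to reach, as a shift and turn from the pose commanded when the call began; what a row does not reach only later rows make up. A row lasts 1/12 s, in which the tool goes at most 41.7 mm and 7.16 degrees, less where a joint would pass 70% of its speed; a pose out of reach is approached as far as the arm can. A call with a gripper value outside its range is refused whole. The fingers move at their own pace and stop on an object; "grip_force" is the grip in N (left out, the last holds). Time passes only in rows, so rows that repeat a pose let the fingers close. It gives the time, the measured TCP pose, the force, the opening and the grip force at its end, in the units of the state.
- get_state(): the state, without advancing time (a new reading comes with each control period).
- get_image(name): name is "scene" or "top"; returns a dict with "image" (400x640x3 uint8, red, green, blue), "z_map" (400x640 float32, m along the optical axis (not along the pixel's ray), 0 where there is no reading), "fx", "fy", "cx", "cy" (pixels), "extrinsics" (4x4, takes a point from camera to world coordinates). Camera axes: x right, y down, z forward; pixel columns grow to the right and rows downward; lengths in m; the calibration is good to about 2 mm. A picture is of the moment at which its call begins.
- finish_job(): hands the job in; it is judged then, once.
The state is a dict: "time": time; "joints": joint angles; "joint_vel": joint speeds; "effort": joint torques, N m; "ee_pos": TCP position; "ee_rot": TCP orientation; "ft_force": force on the tool from outside, world axes, zero at the start; "torque": the same for the moment, N m; "width": finger opening in m; "grip_force": force on a finger pad.
Only numpy, scipy, OpenCV 4.12 (cv2) and the standard library are available. Lean on these libraries where they do the work, as an engineer would, in place of code of your own. Each camera call takes 0.05 s, during which the arm holds its last target. There are 200 camera calls.

## Working session

There is one attempt and no reset: what is moved stays moved. The work goes in short steps, Python scripts to look and compute and a tool call to move; the robot and the scene stay as the last step left them, time stands still between calls to the robot, and variables do not carry over. Pictures are saved under pics/ and viewed, at most 14 in all, crops included, and the job is handed in when it is done.

Besides the shell and the picture viewer there is one more tool, called after "Call:" as name(argument=value, ...), one argument or row to a line, values as JSON. carry_out: Moves the arm, as the interface text tells. Its arguments: {"type":"object","properties":{"commands":{"type":"array"},"grip_force":{"type":"number"}},"required":["commands"]}

```bash
mkdir -p pics; cat > h.py <<'E'
import numpy as np,cv2
from bench import *
def cap(n,f):
    d=get_image(n); cv2.imwrite(f'pics/{f}.png',cv2.cvtColor(d['image'],cv2.COLOR_RGB2BGR)); np.savez(f'pics/{f}.npz',**d); return d
def pts(d):
    z=d['z_map'].astype(float); v,u=np.indices(z.shape)
    P=np.stack([(u-d['cx'])/d['fx']*z,(v-d['cy'])/d['fy']*z,z],-1)
    E=np.array(d['extrinsics']); W=P@E[:3,:3].T+E[:3,3]; W[z==0]=np.nan; return W
E
python3 - <<'E'
from h import *
for n in('scene','top'):
    d=cap(n,n+'0'); print(n,d['fx'],d['cx'],d['cy'],np.round(d['extrinsics'],3).tolist())
s=get_state(); print(s['time'],s['ee_pos'],np.round(s['ee_rot'],3).tolist(),s['ft_force'],s['width'])
E
```

```text
scene 401.0693295576642 321.5375572590244 205.24936217921837 [[-0.065, 0.515, -0.855, 1.555], [0.998, 0.042, -0.05, 0.186], [0.01, -0.856, -0.516, 0.645], [0.0, 0.0, 0.0, 1.0]]
top 443.08617949601705 323.88318169414475 192.77546049033768 [[-0.023, -0.993, 0.117, 0.401], [-1.0, 0.022, -0.006, 0.114], [0.003, -0.117, -0.993, 1.291], [0.0, 0.0, 0.0, 1.0]]
0.1 [ 0.16433079 -0.62845644  0.22176732] [[0.967, 0.253, -0.0], [0.253, -0.967, 0.001], [-0.0, -0.001, -1.0]] [-0.05824118  0.07880553  0.3699106 ] 0.08732236134005059
```

View pics/scene0.png

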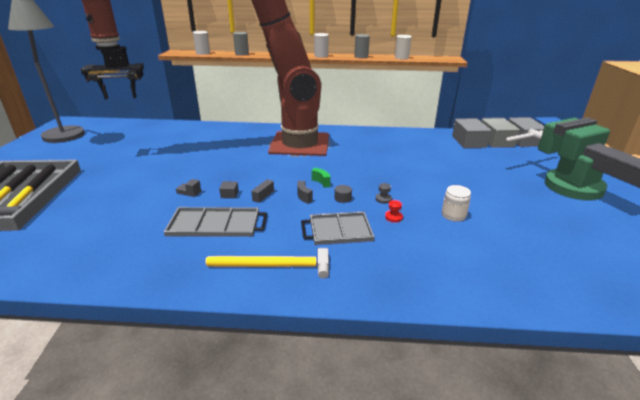

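View pics/top0.png

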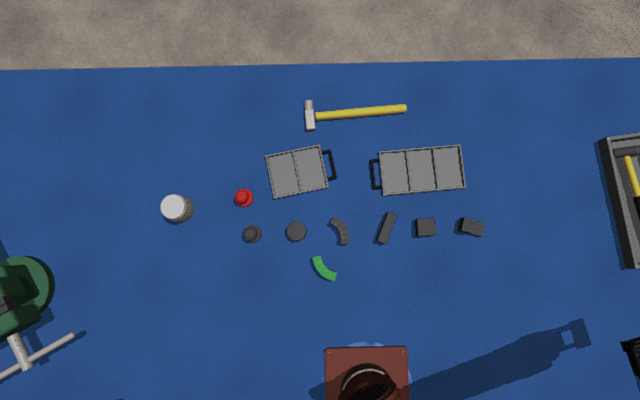

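Top view: heel (472,227), square block (425,227), bar (387,228), curved (339,232), disc (296,231) and grey mushroom (251,234). Tray3 is at (422,170) with its handle at 375, and tray2 at (297,172) with its handle at 331.

Possible mix-ups:
- **Mushroom:** the red one at (244,198) is a look-alike, so I use the grey one at (251,234).
- **Curved:** the green one at (324,268) is a look-alike, so I use the grey one at (339,232).
- **Heel and disc:** the square block (425,227) could be taken for the heel (472,227) or the disc (296,231).

Next I measure from both views and check a close crop.

```bash
cat > m.py <<'E'
from h import *
import sys
def load(f): return dict(np.load(f'pics/{f}.npz'))
def comps(d,zmin,zmax=0.12,box=(0.4,0.9,-0.45,0.5)):
    W=pts(d); x,y,z=W[...,0],W[...,1],W[...,2]
    m=((z>zmin)&(z<zmax)&(x>box[0])&(x<box[1])&(y>box[2])&(y<box[3])).astype(np.uint8)
    n,l,s,c=cv2.connectedComponentsWithStats(m,connectivity=4)
    for i in range(1,n):
        if s[i,4]<25: continue
        p=W[l==i]; top=np.percentile(p[:,2],90)
        q=p[p[:,2]>top-0.006]
        r=cv2.minAreaRect((p[:,:2]*1000).astype(np.float32)); rq=cv2.minAreaRect((q[:,:2]*1000).astype(np.float32))
        f=lambda r:f"c=({r[0][0]:.0f},{r[0][1]:.0f}) {r[1][0]:.0f}x{r[1][1]:.0f} a={r[2]:.1f}"
        print(np.round(c[i]),s[i,4],f"top={top*1000:.1f} all {f(r)} | top {f(rq)} mean {np.round(q.mean(0)*1000,1)} rgb {d['image'][l==i].mean(0).astype(int)}")
E
python3 - <<'E'
from m import *
for n in('top0','scene0'):
    d=load(n); W=pts(d); b=W[(abs(W[...,2])<.03)&(W[...,0]>.4)&(W[...,0]<.9)&(abs(W[...,1])<.3)]; print(n,'bench z',np.median(b[:,2]))
    comps(d,0.009)
im=cv2.imread('pics/top0.png')[135:290,230:500]
cv2.imwrite('pics/crop0.png',cv2.resize(im,None,fx=2.9,fy=2.9,interpolation=cv2.INTER_CUBIC))
E
```

```text
top0 bench z 0.00303142080518648
[309. 115.] 267 top=30.5 all c=(783,145) 88x26 a=3.9 | top c=(783,145) 87x25 a=5.5 mean [779.9 144.9  27.8] rgb [158 155 153]
[361. 111.] 780 top=29.0 all c=(791,-6) 27x269 a=4.0 | top c=(789,-6) 24x267 a=4.5 mean [790.5 -10.6  26.7] rgb [171 157  68]
[304. 169.] 650 top=20.5 all c=(621,171) 131x192 a=10.5 | top c=(620,171) 131x192 a=10.3 mean [620.9 167.3  18.1] rgb [88 89 93]
[414. 170.] 900 top=20.9 all c=(614,-166) 131x272 a=4.0 | top c=(614,-166) 131x271 a=4.1 mean [ 612.6 -162.1   18.4] rgb [84 85 88]
[243. 197.] 255 top=58.7 all c=(545,338) 47x50 a=82.3 | top c=(545,340) 35x35 a=26.0 mean [544.6 339.8  56.7] rgb [155  40  42]
[186. 207.] 231 top=87.6 all c=(516,492) 57x15 a=0.1 | top c=(517,495) 47x10 a=0.2 mean [516.3 495.4  87. ] rgb [117 113 111]
[386. 227.] 354 top=44.5 all c=(447,-67) 29x90 a=66.2 | top c=(447,-68) 28x89 a=66.8 mean [447.1 -67.5  42.2] rgb [66 67 71]
[341. 229.] 266 top=44.6 all c=(444,62) 88x34 a=25.6 | top c=(444,62) 88x34 a=25.1 mean [444.   61.4  42.3] rgb [75 75 80]
[470. 226.] 375 top=47.5 all c=(444,-312) 71x40 a=75
[... 1201 characters left out ...]
) 58x51 a=1.7 mean [446.6 187.5  37.8] rgb [81 84 93]
[447. 203.] 222 top=83.6 all c=(520,492) 17x52 a=89.9 | top c=(518,494) 47x11 a=2.7 mean [521.2 494.6  83.3] rgb [173 167 164]
[216. 222.] 821 top=16.8 all c=(613,-167) 138x273 a=3.7 | top c=(613,-167) 138x273 a=3.7 mean [ 621.9 -168.8   14.6] rgb [105 109 117]
[335. 228.] 595 top=16.9 all c=(619,170) 136x191 a=10.1 | top c=(619,171) 136x191 a=10.1 mean [625.7 169.7  14.7] rgb [107 112 122]
[323. 262.] 281 top=27.2 all c=(785,146) 90x24 a=4.2 | top c=(784,145) 88x24 a=4.2 mean [785.2 144.8  25.5] rgb [202 200 201]
[260. 261.] 1017 top=25.9 all c=(794,-8) 22x268 a=5.0 | top c=(794,-8) 21x268 a=5.0 mean [793.9  -7.5  23.9] rgb [226 210  59]
```

View pics/crop0.png

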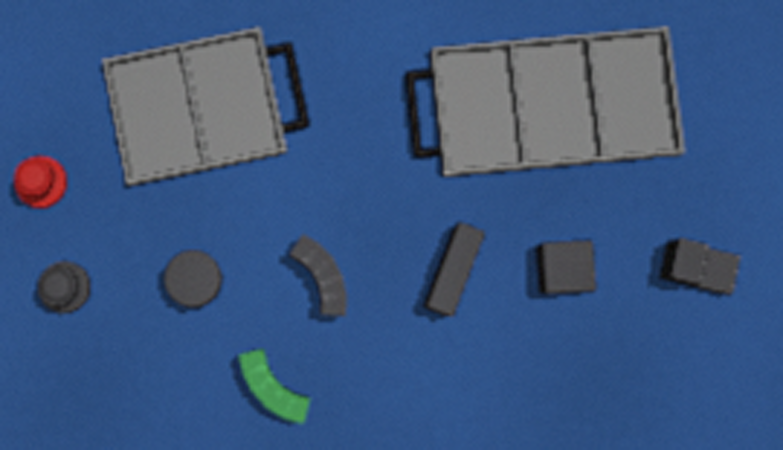

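Both views agree to within about 2 mm, and the heights match the list. The crop confirms the choices: the heel's step is at crop (705,265), the curved's bulge points right, and the red and green look-alikes are separate. I start with the heel.

The manual's scale: shifts go in shares of 75 cm and turns go in shares of 2 rad. Converting my numbers, 32.9 cm / 75 = 0.4387, 28.3 cm / 75 = 0.3773, 1.06 rad / 2 = 0.53.

Call:
carry_out(
  commands=[
    [[0.3773, 0.4387, -0.16], [0, 0, 0.53], 8.7],
    [[0.3773, 0.4387, -0.16], [0, 0, 0.53], 8.7],
    [[0.3773, 0.4387, -0.16], [0, 0, 0.53], 8.7],
    [[0.3773, 0.4387, -0.16], [0, 0, 0.53], 8.7],
    [[0.3773, 0.4387, -0.16], [0, 0, 0.53], 8.7],
    [[0.3773, 0.4387, -0.16], [0, 0, 0.53], 8.7],
    [[0.3773, 0.4387, -0.16], [0, 0, 0.53], 8.7],
    [[0.3773, 0.4387, -0.16], [0, 0, 0.53], 8.7],
    [[0.3773, 0.4387, -0.16], [0, 0, 0.53], 8.7],
    [[0.3773, 0.4387, -0.16], [0, 0, 0.53], 8.7],
    [[0.3773, 0.4387, -0.16], [0, 0, 0.53], 8.7],
    [[0.3773, 0.4387, -0.16], [0, 0, 0.53], 8.7],
  ],
  grip_force=50,
)

```text
time: 1.1
ee_pos: [0.4512, -0.2924, 0.1008]
ee_rot: [[0.243, 0.97, -0.0], [0.97, -0.243, 0.004], [0.004, -0.001, -1.0]]
ft_force: [-0.2, 0.3, -0.5]
width: 0.087
grip_force: 0.0
```

To row units: -5 cm / 75 = -0.0667, -4 cm / 75 = -0.0533.

Call:
carry_out(
  commands=[
    [[0, 0, 0], [0, 0, 0], 8.7],
    [[0, 0, 0], [0, 0, 0], 8.7],
    [[0, 0, -0.0267], [0, 0, 0], 8.7],
    [[0, 0, -0.0533], [0, 0, 0], 8.7],
    [[0, 0, -0.0667], [0, 0, 0], 8.7],
    [[0, 0, -0.0667], [0, 0, 0], 8.7],
    [[0, 0, -0.0667], [0, 0, 0], 8.7],
    [[0, 0, -0.0667], [0, 0, 0], 8.7],
  ],
)

```text
time: 1.77
ee_pos: [0.4477, -0.3007, 0.0536]
ee_rot: [[0.253, 0.967, 0.001], [0.967, -0.253, -0.001], [-0.001, 0.001, -1.0]]
ft_force: [-0.1, -0.2, 0.1]
width: 0.0872
grip_force: 0.0
```

```bash
python3 - <<'E'
from m import *
d=cap('top','top1'); comps(d,0.025,0.049,(0.4,0.5,-.36,-.25))
d=cap('scene','s1'); cv2.imwrite('pics/s1c.png',cv2.resize(cv2.imread('pics/s1.png')[120:220,120:280],None,fx=4,fy=4))
s=get_state(); print(s['ee_pos'],np.round(s['ee_rot'],3).tolist())
E
```

```text
[464. 224.] 110 top=48.0 all c=(450,-288) 21x40 a=75.8 | top c=(451,-287) 18x39 a=73.7 mean [ 451.5 -287.2   45.5] rgb [43 43 45]
[ 0.44799926 -0.30049069  0.05372434] [[0.253, 0.968, 0.001], [0.968, -0.253, -0.001], [-0.001, 0.002, -1.0]]
```

View pics/s1c.png

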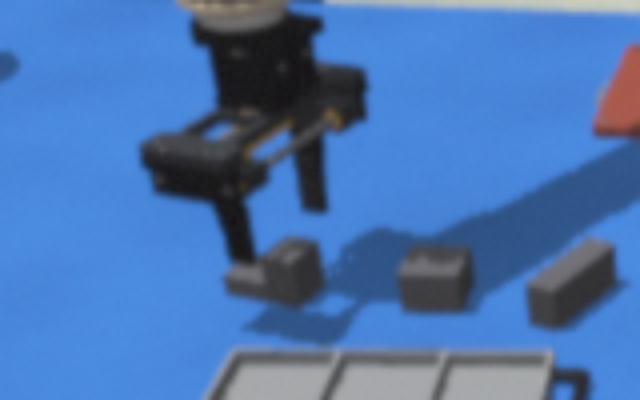

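The fingers straddle the heel at (290,270) in the crop. I go down and grip.

Call:
carry_out(
  commands=[
    [[0, 0, -0.0267], [0, 0, 0], 8.7],
    [[0, 0, -0.0507], [0, 0, 0], 8.7],
    [[0, 0, -0.0507], [0, 0, 0], 8.7],
    [[0, 0, -0.0507], [0, 0, 0], 8.7],
    [[0, 0, -0.0507], [0, 0, 0], 3],
    [[0, 0, -0.0507], [0, 0, 0], 3],
    [[0, 0, -0.0507], [0, 0, 0], 3],
    [[0, 0, -0.0507], [0, 0, 0], 3],
    [[0, 0, -0.0507], [0, 0, 0], 3],
    [[0, 0, -0.0507], [0, 0, 0], 3],
    [[0, 0, -0.0507], [0, 0, 0], 3],
    [[0, 0, -0.0507], [0, 0, 0], 3],
  ],
)

```text
time: 2.87
ee_pos: [0.4474, -0.2998, 0.0146]
ee_rot: [[0.252, 0.968, -0.0], [0.968, -0.252, 0.0], [-0.0, -0.0, -1.0]]
ft_force: [0.7, 0.2, -0.1]
width: 0.0418
grip_force: 0.0
```

To row units: 7 cm / 75 = 0.0933, 6.5 cm / 75 = 0.0867.

Call:
carry_out(
  commands=[
    [[0, 0, 0], [0, 0, 0], 3],
    [[0, 0, 0], [0, 0, 0], 3],
    [[0, 0, 0], [0, 0, 0], 3],
    [[0, 0, 0], [0, 0, 0], 3],
    [[0, 0, 0.0133], [0, 0, 0], 3],
    [[0, 0, 0.0333], [0, 0, 0], 3],
    [[0, 0, 0.0533], [0, 0, 0], 3],
    [[0, 0, 0.0733], [0, 0, 0], 3],
    [[0, 0, 0.0867], [0, 0, 0], 3],
    [[0, 0, 0.0933], [0, 0, 0], 3],
    [[0, 0, 0.0933], [0, 0, 0], 3],
    [[0, 0, 0.0933], [0, 0, 0], 3],
  ],
)

```text
time: 3.87
ee_pos: [0.4471, -0.2997, 0.0841]
ee_rot: [[0.252, 0.968, -0.001], [0.968, -0.252, 0.0], [0.0, -0.001, -1.0]]
ft_force: [-0.1, -0.4, -6.1]
width: 0.0394
grip_force: 50.0
```

To row units: 18.7 cm / 75 = 0.2493, 4.1 cm / 75 = 0.0547, -1.25 rad / 2 = -0.625.

Call:
carry_out(
  commands=[
    [[0.0133, 0.0027, 0], [0, 0, -0.04], 3],
    [[0.04, 0.0093, 0], [0, 0, -0.1], 3],
    [[0.0667, 0.016, 0], [0, 0, -0.16], 3],
    [[0.0933, 0.0213, 0], [0, 0, -0.22], 3],
    [[0.12, 0.0267, 0], [0, 0, -0.28], 3],
    [[0.1467, 0.032, 0], [0, 0, -0.34], 3],
    [[0.1733, 0.0373, 0], [0, 0, -0.4], 3],
    [[0.2, 0.0427, 0], [0, 0, -0.46], 3],
    [[0.2267, 0.0493, 0], [0, 0, -0.52], 3],
    [[0.24, 0.0533, 0], [0, 0, -0.575], 3],
    [[0.2493, 0.0547, 0], [0, 0, -0.61], 3],
    [[0.2493, 0.0547, 0], [0, 0, -0.625], 3],
  ],
)

```text
time: 4.87
ee_pos: [0.6353, -0.257, 0.0825]
ee_rot: [[0.998, 0.063, -0.002], [0.063, -0.998, 0.002], [-0.002, -0.002, -1.0]]
ft_force: [-1.4, 0.2, -5.8]
width: 0.0394
grip_force: 50.0
```

To row units: -4.2 cm / 75 = -0.056, -4 cm / 75 = -0.0533.

Call:
carry_out(
  commands=[
    [[0, 0, 0], [0, 0, 0], 3],
    [[0, 0, 0], [0, 0, 0], 3],
    [[0, 0, 0], [0, 0, 0], 3],
    [[0, 0, -0.02], [0, 0, 0], 3],
    [[0, 0, -0.04], [0, 0, 0], 3],
    [[0, 0, -0.0533], [0, 0, 0], 3],
    [[0, 0, -0.056], [0, 0, 0], 3],
    [[0, 0, -0.056], [0, 0, 0], 3],
    [[0, 0, -0.056], [0, 0, 0], 3],
  ],
)

```text
time: 5.62
ee_pos: [0.6347, -0.259, 0.0431]
ee_rot: [[0.998, 0.066, 0.001], [0.066, -0.998, -0.0], [0.001, 0.0, -1.0]]
ft_force: [0.8, 0.7, -4.4]
width: 0.0397
grip_force: 50.0
```

```bash
python3 - <<'E'
from m import *
a=cap('top','t2')['image'];b=cap('scene','s2')['image']
f=lambda i:cv2.resize(i[...,::-1],None,fx=4,fy=4,interpolation=2)
cv2.imwrite('pics/c2.png',np.vstack([f(a[130:200,370:500]),f(b[170:245,150:280])]))
E
```

```text
(no output)
```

View pics/c2.png

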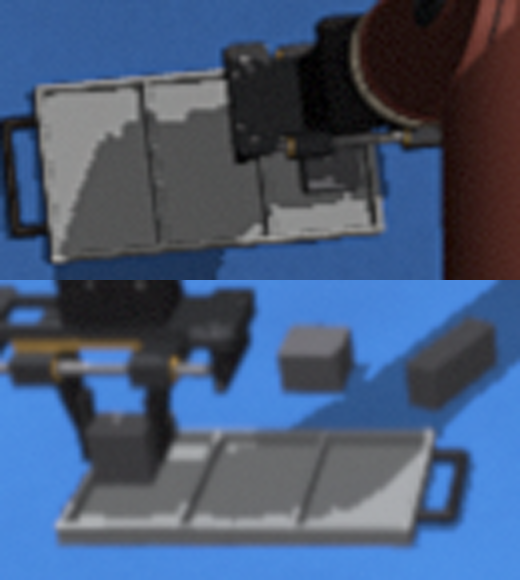

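The heel hangs over the plain-end pocket, toe towards the robot. I lower it the rest of the way.

To row units: -2.4 cm / 75 = -0.032, -2.2 cm / 75 = -0.0293.

Call:
carry_out(
  commands=[
    [[0, 0, -0.0133], [0, 0, 0], 3],
    [[0, 0, -0.024], [0, 0, 0], 3],
    [[0, 0, -0.0293], [0, 0, 0], 3],
    [[0, 0, -0.032], [0, 0, 0], 3],
    [[0, 0, -0.032], [0, 0, 0], 3],
    [[0, 0, -0.032], [0, 0, 0], 3],
  ],
)

```text
time: 6.22
ee_pos: [0.6339, -0.2586, 0.0187]
ee_rot: [[0.998, 0.066, -0.001], [0.066, -0.998, 0.0], [-0.001, -0.0, -1.0]]
ft_force: [-4.8, 1.1, 3.1]
width: 0.0395
grip_force: 50.0
```

To row units: 9 cm / 75 = 0.12, 6 cm / 75 = 0.08.

Call:
carry_out(
  commands=[
    [[0, 0, 0], [0, 0, 0], 6],
    [[0, 0, 0], [0, 0, 0], 6],
    [[0, 0, 0], [0, 0, 0], 6],
    [[0, 0, 0], [0, 0, 0], 6],
    [[0, 0, 0.0133], [0, 0, 0], 6.5],
    [[0, 0, 0.04], [0, 0, 0], 6.5],
    [[0, 0, 0.08], [0, 0, 0], 8.7],
    [[0, 0, 0.12], [0, 0, 0], 8.7],
    [[0, 0, 0.12], [0, 0, 0], 8.7],
  ],
)

```text
time: 6.97
ee_pos: [0.638, -0.26, 0.1166]
ee_rot: [[0.998, 0.066, 0.01], [0.066, -0.998, -0.003], [0.01, 0.004, -1.0]]
ft_force: [1.9, -0.3, 0.7]
width: 0.0777
grip_force: 0.0
```

To row units: 19.1 cm / 75 = 0.2547, -18.7 cm / 75 = -0.2493, -0.476 rad / 2 = -0.238.

Call:
carry_out(
  commands=[
    [[-0.0533, 0.0533, 0], [0, 0, -0.05], 8.7],
    [[-0.1067, 0.1067, 0], [0, 0, -0.1], 8.7],
    [[-0.1467, 0.1467, 0], [0, 0, -0.15], 8.7],
    [[-0.1867, 0.1867, 0], [0, 0, -0.2], 8.7],
    [[-0.22, 0.2267, 0], [0, 0, -0.238], 8.7],
    [[-0.24, 0.2467, 0], [0, 0, -0.238], 8.7],
    [[-0.2493, 0.2547, 0], [0, 0, -0.238], 8.7],
    [[-0.2493, 0.2547, 0], [0, 0, -0.238], 8.7],
    [[-0.2493, 0.2547, -0.0267], [0, 0, -0.238], 8.7],
    [[-0.2493, 0.2547, -0.0533], [0, 0, -0.238], 7],
    [[-0.2493, 0.2547, -0.0533], [0, 0, -0.238], 7],
    [[-0.2493, 0.2547, -0.0533], [0, 0, -0.238], 7],
  ],
)

```text
time: 7.97
ee_pos: [0.4473, -0.0681, 0.0686]
ee_rot: [[0.917, -0.399, -0.001], [-0.399, -0.917, 0.0], [-0.001, 0.0, -1.0]]
ft_force: [0.5, -1.0, 0.3]
width: 0.0748
grip_force: 0.0
```

```bash
python3 - <<'E'
from m import *
d=cap('top','t3'); comps(d,0.02,0.049,(0.54,0.7,-.31,-.06))
print(get_state()['ee_pos'],get_state()['ee_rot'])
a=d['image'];b=cap('scene','s3')['image']
f=lambda i:cv2.resize(i[...,::-1],None,fx=4,fy=4,interpolation=2)
cv2.imwrite('pics/c3.png',np.vstack([f(a[130:200,370:500]),f(b[170:245,150:280])]))
E
```

```text
[449. 169.] 258 top=43.2 all c=(618,-258) 70x42 a=3.9 | top c=(630,-250) 46x22 a=55.0 mean [ 631.2 -249.1   45.1] rgb [65 65 67]
[ 0.44796915 -0.06811539  0.0693318 ] [[ 9.16901691e-01 -3.99113006e-01  3.11850648e-04]
 [-3.99113039e-01 -9.16901729e-01  4.77517291e-05]
 [ 2.66878062e-04 -1.68247301e-04 -9.99999950e-01]]
```

View pics/c3.png

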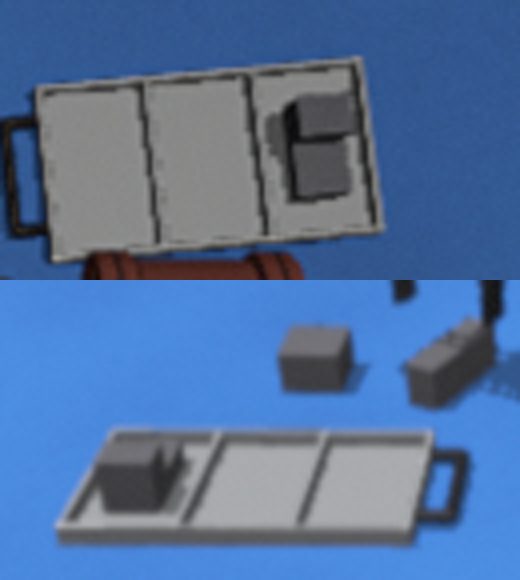

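The heel stands in the plain-end pocket, centred at (618,-258) mm and level. I grip the bar next.

Call:
carry_out(
  commands=[
    [[0, 0, -0.0333], [0, 0, 0], 6],
    [[0, 0, -0.06], [0, 0, 0], 5.5],
    [[0, 0, -0.072], [0, 0, 0], 5],
    [[0, 0, -0.072], [0, 0, 0], 5],
    [[0, 0, -0.072], [0, 0, 0], 2],
    [[0, 0, -0.072], [0, 0, 0], 2],
    [[0, 0, -0.072], [0, 0, 0], 2],
    [[0, 0, -0.072], [0, 0, 0], 2],
    [[0, 0, -0.072], [0, 0, 0], 2],
    [[0, 0, -0.072], [0, 0, 0], 2],
    [[0, 0, -0.072], [0, 0, 0], 2],
    [[0, 0, -0.072], [0, 0, 0], 2],
  ],
)

```text
time: 9.07
ee_pos: [0.4478, -0.0687, 0.0155]
ee_rot: [[0.917, -0.399, 0.001], [-0.399, -0.917, -0.001], [0.001, 0.001, -1.0]]
ft_force: [-2.6, -3.0, 5.9]
width: 0.0278
grip_force: 50.0
```

To row units: 7 cm / 75 = 0.0933, 6.5 cm / 75 = 0.0867.

Call:
carry_out(
  commands=[
    [[0, 0, 0], [0, 0, 0], 2],
    [[0, 0, 0], [0, 0, 0], 2],
    [[0, 0, 0], [0, 0, 0], 2],
    [[0, 0, 0], [0, 0, 0], 2],
    [[0, 0, 0.0133], [0, 0, 0], 2],
    [[0, 0, 0.0333], [0, 0, 0], 2],
    [[0, 0, 0.0533], [0, 0, 0], 2],
    [[0, 0, 0.0733], [0, 0, 0], 2],
    [[0, 0, 0.0867], [0, 0, 0], 2],
    [[0, 0, 0.0933], [0, 0, 0], 2],
    [[0, 0, 0.0933], [0, 0, 0], 2],
    [[0, 0, 0.0933], [0, 0, 0], 2],
  ],
)

```text
time: 10.07
ee_pos: [0.447, -0.0678, 0.0842]
ee_rot: [[0.917, -0.399, -0.001], [-0.399, -0.917, 0.0], [-0.001, 0.0, -1.0]]
ft_force: [-0.6, -0.9, -8.9]
width: 0.0276
grip_force: 50.0
```

To row units: 16.2 cm / 75 = 0.216, -3.4 cm / 75 = -0.0453, 0.48 rad / 2 = 0.24.

Call:
carry_out(
  commands=[
    [[0.02, -0.004, 0], [0, 0, 0.03], 2],
    [[0.0533, -0.0107, 0], [0, 0, 0.075], 2],
    [[0.0933, -0.02, 0], [0, 0, 0.12], 2],
    [[0.1333, -0.028, 0], [0, 0, 0.165], 2],
    [[0.1733, -0.036, 0], [0, 0, 0.21], 2],
    [[0.2, -0.0427, 0], [0, 0, 0.24], 2],
    [[0.216, -0.0453, 0], [0, 0, 0.24], 2],
    [[0.216, -0.0453, 0], [0, 0, 0.24], 2],
    [[0.216, -0.0453, -0.02], [0, 0, 0.24], 2],
    [[0.216, -0.0453, -0.04], [0, 0, 0.24], 2],
    [[0.216, -0.0453, -0.0533], [0, 0, 0.24], 2],
    [[0.216, -0.0453, -0.0533], [0, 0, 0.24], 2],
  ],
)

```text
time: 11.07
ee_pos: [0.6065, -0.1015, 0.0409]
ee_rot: [[0.998, 0.07, -0.006], [0.07, -0.998, 0.001], [-0.006, -0.001, -1.0]]
ft_force: [-0.8, -0.1, -9.3]
width: 0.0278
grip_force: 50.0
```

Call:
carry_out(
  commands=[
    [[0, 0, 0], [0, 0, 0], 2],
    [[0, 0, -0.0133], [0, 0, 0], 2],
    [[0, 0, -0.024], [0, 0, 0], 2],
    [[0, 0, -0.0307], [0, 0, 0], 2],
    [[0, 0, -0.0333], [0, 0, 0], 2],
    [[0, 0, -0.0333], [0, 0, 0], 2],
  ],
)

```text
time: 11.57
ee_pos: [0.6092, -0.1018, 0.0197]
ee_rot: [[0.998, 0.07, -0.001], [0.07, -0.998, -0.0], [-0.001, 0.0, -1.0]]
ft_force: [-0.4, 0.3, -7.2]
width: 0.0277
grip_force: 50.0
```

To row units: 8 cm / 75 = 0.1067, 6 cm / 75 = 0.08.

Call:
carry_out(
  commands=[
    [[0, 0, -0.0013], [0, 0, 0], 2],
    [[0, 0, -0.0013], [0, 0, 0], 2],
    [[0, 0, -0.0013], [0, 0, 0], 5],
    [[0, 0, -0.0013], [0, 0, 0], 5],
    [[0, 0, -0.0013], [0, 0, 0], 5],
    [[0, 0, -0.0013], [0, 0, 0], 5],
    [[0, 0, 0.0133], [0, 0, 0], 6.5],
    [[0, 0, 0.04], [0, 0, 0], 6.5],
    [[0, 0, 0.08], [0, 0, 0], 8.7],
    [[0, 0, 0.1067], [0, 0, 0], 8.7],
    [[0, 0, 0.1067], [0, 0, 0], 8.7],
    [[0, 0, 0.1067], [0, 0, 0], 8.7],
  ],
)

```text
time: 12.57
ee_pos: [0.6107, -0.1019, 0.1018]
ee_rot: [[0.998, 0.07, 0.004], [0.07, -0.998, -0.001], [0.004, 0.001, -1.0]]
ft_force: [-0.0, -0.5, -1.1]
width: 0.0817
grip_force: 0.0
```

To row units: 41.8 cm / 75 = 0.5573, -17 cm / 75 = -0.2267, 0.8 rad / 2 = 0.4.

Call:
carry_out(
  commands=[
    [[-0.2267, 0.5573, 0], [0, 0, 0.4], 7],
    [[-0.2267, 0.5573, 0], [0, 0, 0.4], 7],
    [[-0.2267, 0.5573, 0], [0, 0, 0.4], 7],
    [[-0.2267, 0.5573, 0], [0, 0, 0.4], 7],
    [[-0.2267, 0.5573, 0], [0, 0, 0.4], 7],
    [[-0.2267, 0.5573, 0], [0, 0, 0.4], 7],
    [[-0.2267, 0.5573, 0], [0, 0, 0.4], 7],
    [[-0.2267, 0.5573, 0], [0, 0, 0.4], 7],
    [[-0.2267, 0.5573, 0], [0, 0, 0.4], 7],
    [[-0.2267, 0.5573, 0], [0, 0, 0.4], 7],
    [[-0.2267, 0.5573, 0], [0, 0, 0.4], 7],
    [[-0.2267, 0.5573, 0], [0, 0, 0.4], 7],
  ],
)

```text
time: 13.57
ee_pos: [0.4345, 0.3235, 0.0994]
ee_rot: [[0.638, 0.77, -0.002], [0.77, -0.638, 0.003], [0.001, -0.004, -1.0]]
ft_force: [-0.5, 0.6, 0.7]
width: 0.07
grip_force: 0.0
```

To row units: -2.5 cm / 75 = -0.0333, -2 cm / 75 = -0.0267.

Call:
carry_out(
  commands=[
    [[0, 0, 0], [0, 0, 0], 7],
    [[0, 0, 0], [0, 0, 0], 7],
    [[0, 0, 0], [0, 0, 0], 7],
    [[0, 0, -0.0267], [0, 0, 0], 7],
    [[0, 0, -0.0333], [0, 0, 0], 7],
    [[0, 0, -0.0333], [0, 0, 0], 7],
  ],
)

```text
time: 14.07
ee_pos: [0.4391, 0.3141, 0.0729]
ee_rot: [[0.647, 0.763, -0.003], [0.763, -0.647, -0.002], [-0.003, -0.001, -1.0]]
ft_force: [-0.6, -0.4, -0.2]
width: 0.0703
grip_force: 0.0
```

```bash
python3 - <<'E'
from m import *
d=cap('top','t4'); comps(d,0.025,0.065,(0.54,0.7,-.31,-.06))
print('--'); comps(d,0.009,.065,(.41,.47,.16,.36));print(get_state()['ee_pos'])
a=d['image'];b=cap('scene','s4')['image']
f=lambda i:cv2.resize(i[...,::-1],None,fx=4,fy=4,interpolation=2)
cv2.imwrite('pics/c4.png',np.vstack([f(a[130:200,370:500]),f(b[150:225,330:460])]))
E
```

```text
[449. 163.] 281 top=52.1 all c=(620,-258) 69x40 a=4.5 | top c=(639,-257) 30x40 a=4.4 mean [ 638.6 -257.2   50.3] rgb [70 70 72]
[396. 170.] 345 top=49.1 all c=(609,-101) 90x29 a=4.6 | top c=(608,-101) 89x28 a=3.7 mean [ 607.5 -101.1   46.5] rgb [71 71 73]
--
[296. 231.] 310 top=43.0 all c=(443,189) 54x53 a=89.7 | top c=(443,189) 54x53 a=88.7 mean [443.5 187.6  40.4] rgb [77 78 82]
[0.43941813 0.31482233 0.07395251]
```

View pics/c4.png

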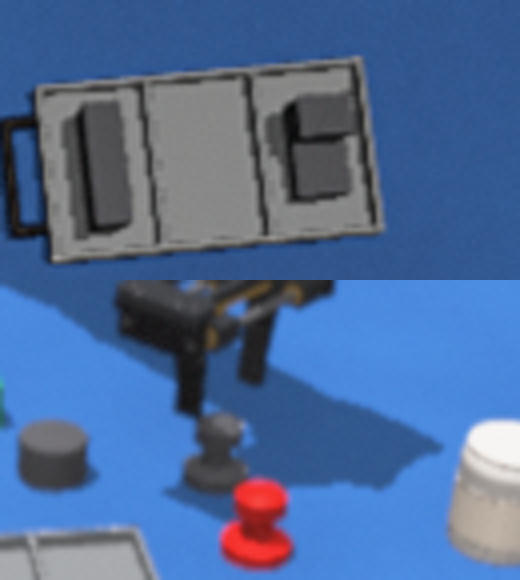

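Bar (609,-101) and heel (620,-258) both stand in place. The grey mushroom at crop (215,450) is under the fingers, clear of the red one at (258,520). I grip it by the head.

To row units: -4.9 cm / 75 = -0.0653, 0.15 cm / 75 = 0.002.

Call:
carry_out(
  commands=[
    [[0, 0.002, -0.0267], [0, 0, 0], 7],
    [[0, 0.002, -0.0533], [0, 0, 0], 7],
    [[0, 0.002, -0.0653], [0, 0, 0], 6],
    [[0, 0.002, -0.0653], [0, 0, 0], 5],
    [[0, 0.002, -0.0653], [0, 0, 0], 3],
    [[0, 0.002, -0.0653], [0, 0, 0], 3],
    [[0, 0.002, -0.0653], [0, 0, 0], 3],
    [[0, 0.002, -0.0653], [0, 0, 0], 3],
    [[0, 0.002, -0.0653], [0, 0, 0], 3],
    [[0, 0.002, -0.0653], [0, 0, 0], 3],
    [[0, 0.002, -0.0653], [0, 0, 0], 3],
    [[0, 0.002, -0.0653], [0, 0, 0], 3],
  ],
)

```text
time: 15.17
ee_pos: [0.4399, 0.3182, 0.0265]
ee_rot: [[0.645, 0.764, 0.001], [0.764, -0.645, 0.001], [0.001, 0.0, -1.0]]
ft_force: [-2.0, -0.1, 7.5]
width: 0.0364
grip_force: 50.0
```

To row units: 8.5 cm / 75 = 0.1133, 8 cm / 75 = 0.1067.

Call:
carry_out(
  commands=[
    [[0, 0, 0], [0, 0, 0], 3],
    [[0, 0, 0], [0, 0, 0], 3],
    [[0, 0, 0.0133], [0, 0, 0], 3],
    [[0, 0, 0.0333], [0, 0, 0], 3],
    [[0, 0, 0.0533], [0, 0, 0], 3],
    [[0, 0, 0.08], [0, 0, 0], 3],
    [[0, 0, 0.1067], [0, 0, 0], 3],
    [[0, 0, 0.1133], [0, 0, 0], 3],
    [[0, 0, 0.1133], [0, 0, 0], 3],
  ],
)

```text
time: 15.92
ee_pos: [0.4402, 0.3181, 0.1121]
ee_rot: [[0.645, 0.764, 0.002], [0.764, -0.645, 0.001], [0.002, 0.001, -1.0]]
ft_force: [0.9, -0.1, -3.3]
width: 0.036
grip_force: 50.0
```

The opening is 36 mm where I expected 38, so I look.

```bash
python3 - <<'E'
from m import *
a=cap('top','t5')['image'];b=cap('scene','s5')['image']
f=lambda i:cv2.resize(i[...,::-1],None,fx=5,fy=5,interpolation=2)
cv2.imwrite('pics/c5.png',np.vstack([f(a[200:250,215:305]),f(b[145:205,345:435])]))
E
```

```text
(no output)
```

View pics/c5.png

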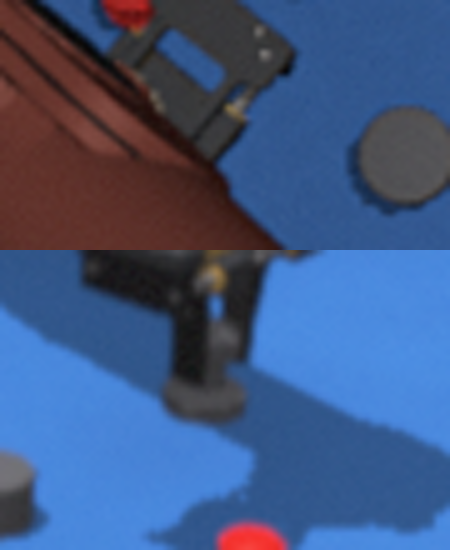

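```bash
python3 - <<'E'
from m import *
d=load('s5');W=pts(d);s=get_state();print(s['ee_pos'],s['width'])
for r in range(204,231-0):pass
for v in range(206-0,232):pass
for v in range(208-16,232-0,2): pass
for v in range(190-14,228,2):
    row=[(u,*np.round(W[v,u]*1000).astype(int)) for u in range(375,400) if W[v,u,2]>.03 and W[v,u,0]<.5]
    if row: print(v,row[0],row[len(row)//2],row[-1])
sel=(W[...,2]>.078)&(W[...,2]<.103)&(W[...,0]>.40)&(W[...,0]<.49)&(W[...,1]>.27)&(W[...,1]<.36)
P=W[sel]*1000;v,u=np.nonzero(sel)
for zb in range(78,104,4):
    q=P[(P[:,2]>=zb)&(P[:,2]<zb+4)]
    if len(q):print(zb,len(q),'x',q[:,0].min().round(),q[:,0].max().round(),'y',q[:,1].min().round(),q[:,1].max().round())
E
```

```text
[0.43907912 0.31711619 0.10971407] 0.0360925864484959
176 (377, np.int64(443), np.int64(290), np.int64(87)) (385, np.int64(460), np.int64(313), np.int64(97)) (393, np.int64(451), np.int64(338), np.int64(93))
178 (379, np.int64(450), np.int64(296), np.int64(84)) (386, np.int64(465), np.int64(316), np.int64(92)) (392, np.int64(448), np.int64(336), np.int64(85))
82 6 x 446.0 457.0 y 293.0 336.0
86 18 x 443.0 465.0 y 290.0 338.0
90 18 x 440.0 466.0 y 290.0 338.0
94 48 x 428.0 469.0 y 290.0 339.0
98 33 x 430.0 464.0 y 295.0 335.0
102 1 x 445.0 445.0 y 319.0 319.0
```

The foot is level and about 26 mm below the TCP, so the hold is good. I carry it to tray3's middle pocket.

To row units: -33.5 cm / 75 = -0.4467, -30.5 cm / 75 = -0.4067.

Call:
carry_out(
  commands=[
    [[0.0067, -0.0187, 0], [0, 0, 0], 3],
    [[0.0173, -0.048, 0], [0, 0, 0], 3],
    [[0.0307, -0.0867, 0], [0, 0, 0], 3],
    [[0.044, -0.1267, 0], [0, 0, 0], 3],
    [[0.0573, -0.1667, 0], [0, 0, 0], 3],
    [[0.0707, -0.2067, 0], [0, 0, 0], 3],
    [[0.0853, -0.2467, 0], [0, 0, 0], 3],
    [[0.1, -0.2867, 0], [0, 0, 0], 3],
    [[0.1147, -0.3267, 0], [0, 0, 0], 3],
    [[0.1293, -0.3667, 0], [0, 0, 0], 3],
    [[0.144, -0.4067, 0], [0, 0, 0], 3],
    [[0.1573, -0.4467, 0], [0, 0, 0], 3],
  ],
)

```text
time: 17.02
ee_pos: [0.5568, -0.019, 0.1088]
ee_rot: [[0.645, 0.764, -0.003], [0.764, -0.645, -0.0], [-0.002, -0.002, -1.0]]
ft_force: [0.4, 0.3, -3.6]
width: 0.0361
grip_force: 50.0
```

To row units: -16.3 cm / 75 = -0.2173, -16 cm / 75 = -0.2133.

Call:
carry_out(
  commands=[
    [[0.0133, -0.04, 0], [0, 0, 0], 3],
    [[0.0267, -0.08, 0], [0, 0, 0], 3],
    [[0.04, -0.12, 0], [0, 0, 0], 3],
    [[0.0533, -0.16, 0], [0, 0, 0], 3],
    [[0.0667, -0.1933, 0], [0, 0, 0], 3],
    [[0.076, -0.2133, 0], [0, 0, 0], 3],
    [[0.076, -0.2173, 0], [0, 0, 0], 3],
    [[0.076, -0.2173, 0], [0, 0, 0], 3],
    [[0.076, -0.2173, -0.0267], [0, 0, 0], 3],
    [[0.076, -0.2173, -0.0533], [0, 0, 0], 3],
    [[0.076, -0.2173, -0.0667], [0, 0, 0], 3],
    [[0.076, -0.2173, -0.0667], [0, 0, 0], 3],
  ],
)

```text
time: 18.02
ee_pos: [0.612, -0.1784, 0.0571]
ee_rot: [[0.644, 0.765, -0.006], [0.765, -0.644, 0.002], [-0.002, -0.006, -1.0]]
ft_force: [-1.1, -0.5, -3.4]
width: 0.0365
grip_force: 50.0
```

To row units: -2.8 cm / 75 = -0.0373, -2.6 cm / 75 = -0.0347.

Call:
carry_out(
  commands=[
    [[0, 0, 0], [0, 0, 0], 3],
    [[0, 0, -0.0133], [0, 0, 0], 3],
    [[0, 0, -0.0267], [0, 0, 0], 3],
    [[0, 0, -0.0347], [0, 0, 0], 3],
    [[0, 0, -0.0373], [0, 0, 0], 3],
    [[0, 0, -0.0373], [0, 0, 0], 3],
  ],
)

```text
time: 18.52
ee_pos: [0.6139, -0.1802, 0.0316]
ee_rot: [[0.645, 0.764, -0.001], [0.764, -0.645, 0.0], [-0.001, -0.001, -1.0]]
ft_force: [-0.1, -0.7, -3.0]
width: 0.0361
grip_force: 50.0
```

To row units: -0.2 cm / 75 = -0.0027, -0.1 cm / 75 = -0.0013.

Call:
carry_out(
  commands=[
    [[0, 0, -0.0013], [0, 0, 0], 3],
    [[0, 0, -0.0027], [0, 0, 0], 3],
    [[0, 0, -0.0027], [0, 0, 0], 3],
    [[0, 0, -0.0027], [0, 0, 0], 3],
  ],
)

```text
time: 18.85
ee_pos: [0.6146, -0.1804, 0.0308]
ee_rot: [[0.645, 0.764, 0.0], [0.764, -0.645, -0.0], [0.0, 0.0, -1.0]]
ft_force: [-0.8, 0.1, -3.9]
width: 0.0361
grip_force: 50.0
```

To row units: -0.2 cm / 75 = -0.0027, -0.1 cm / 75 = -0.0013.

Call:
carry_out(
  commands=[
    [[0, 0, -0.0013], [0, 0, 0], 3],
    [[0, 0, -0.0027], [0, 0, 0], 3],
    [[0, 0, -0.0027], [0, 0, 0], 3],
    [[0, 0, -0.0027], [0, 0, 0], 3],
  ],
)

```text
time: 19.18
ee_pos: [0.6147, -0.1804, 0.0305]
ee_rot: [[0.645, 0.764, 0.001], [0.764, -0.645, -0.001], [0.0, 0.001, -1.0]]
ft_force: [-7.4, 2.1, 13.3]
width: 0.0365
grip_force: 50.0
```

Contact. I open and rise, then go over to the disc.

To row units: 8 cm / 75 = 0.1067, 6 cm / 75 = 0.08.

Call:
carry_out(
  commands=[
    [[0, 0, 0.0013], [0, 0, 0], 3],
    [[0, 0, 0.0013], [0, 0, 0], 6],
    [[0, 0, 0.0013], [0, 0, 0], 6],
    [[0, 0, 0.0013], [0, 0, 0], 6],
    [[0, 0, 0.0013], [0, 0, 0], 6],
    [[0, 0, 0.0133], [0, 0, 0], 6],
    [[0, 0, 0.04], [0, 0, 0], 6],
    [[0, 0, 0.08], [0, 0, 0], 8.5],
    [[0, 0, 0.1067], [0, 0, 0], 8.5],
    [[0, 0, 0.1067], [0, 0, 0], 8.5],
  ],
)

```text
time: 20.02
ee_pos: [0.6173, -0.1809, 0.1144]
ee_rot: [[0.645, 0.764, 0.007], [0.764, -0.645, -0.002], [0.003, 0.007, -1.0]]
ft_force: [1.4, -1.2, 0.4]
width: 0.0724
grip_force: 0.0
```

To row units: 36.9 cm / 75 = 0.492, -17.1 cm / 75 = -0.228, 0.88 rad / 2 = 0.44.

Call:
carry_out(
  commands=[
    [[-0.228, 0.492, 0], [0, 0, 0.44], 8.5],
    [[-0.228, 0.492, 0], [0, 0, 0.44], 8.5],
    [[-0.228, 0.492, 0], [0, 0, 0.44], 8.5],
    [[-0.228, 0.492, 0], [0, 0, 0.44], 8.5],
    [[-0.228, 0.492, 0], [0, 0, 0.44], 8.5],
    [[-0.228, 0.492, 0], [0, 0, 0.44], 8.5],
    [[-0.228, 0.492, 0], [0, 0, 0.44], 8.5],
    [[-0.228, 0.492, 0], [0, 0, 0.44], 8.5],
    [[-0.228, 0.492, 0], [0, 0, 0.44], 8.5],
    [[-0.228, 0.492, 0], [0, 0, 0.44], 8.5],
    [[-0.228, 0.492, 0], [0, 0, 0.44], 8.5],
    [[-0.228, 0.492, 0], [0, 0, 0.44], 8.5],
  ],
)

```text
time: 21.02
ee_pos: [0.4427, 0.1903, 0.1089]
ee_rot: [[-0.182, 0.983, 0.001], [0.983, 0.182, 0.0], [-0.0, 0.001, -1.0]]
ft_force: [1.4, -0.5, 0.2]
width: 0.085
grip_force: 0.0
```

To row units: -4 cm / 75 = -0.0533, -2 cm / 75 = -0.0267.

Call:
carry_out(
  commands=[
    [[0, 0, 0], [0, 0, 0], 8.5],
    [[0, 0, 0], [0, 0, 0], 8.5],
    [[0, 0, 0], [0, 0, 0], 8.5],
    [[0, 0, -0.0267], [0, 0, 0], 8.5],
    [[0, 0, -0.0533], [0, 0, 0], 8.5],
    [[0, 0, -0.0533], [0, 0, 0], 8.5],
    [[0, 0, -0.0533], [0, 0, 0], 8.5],
  ],
)

```text
time: 21.6
ee_pos: [0.443, 0.1878, 0.068]
ee_rot: [[-0.177, 0.984, -0.002], [0.984, 0.177, -0.0], [0.0, -0.002, -1.0]]
ft_force: [0.4, 0.2, 0.6]
width: 0.0848
grip_force: 0.0
```

```bash
python3 - <<'E'
from m import *
d=cap('top','t6'); comps(d,0.025,0.07,(0.54,0.7,-.31,-.06))
print('--'); comps(d,0.009,.05,(.41,.49,.02,.23));print(get_state()['ee_pos'])
a=d['image'];b=cap('scene','s6')['image']
f=lambda i:cv2.resize(i[...,::-1],None,fx=4,fy=4,interpolation=2)
cv2.imwrite('pics/c6.png',np.vstack([f(a[130:200,370:500]),f(b[170:245,150:280]),f(b[150:215,270:400])]))
E
```

```text
[450. 163.] 299 top=51.5 all c=(619,-258) 68x41 a=3.1 | top c=(639,-257) 29x41 a=1.9 mean [ 638.9 -257.    50.1] rgb [70 70 72]
[396. 170.] 339 top=49.2 all c=(608,-101) 90x29 a=3.6 | top c=(608,-100) 90x28 a=5.1 mean [ 608.1 -100.4   46.6] rgb [71 71 73]
[424. 167.] 150 top=63.4 all c=(613,-180) 37x35 a=84.6 | top c=(613,-180) 34x34 a=88.8 mean [ 612.9 -179.8   60.9] rgb [64 63 66]
--
[340. 229.] 253 top=45.2 all c=(446,63) 83x33 a=27.1 | top c=(446,62) 82x32 a=28.8 mean [446.6  62.   42.8] rgb [80 80 85]
[0.44365266 0.18830214 0.06893726]
```

View pics/c6.png

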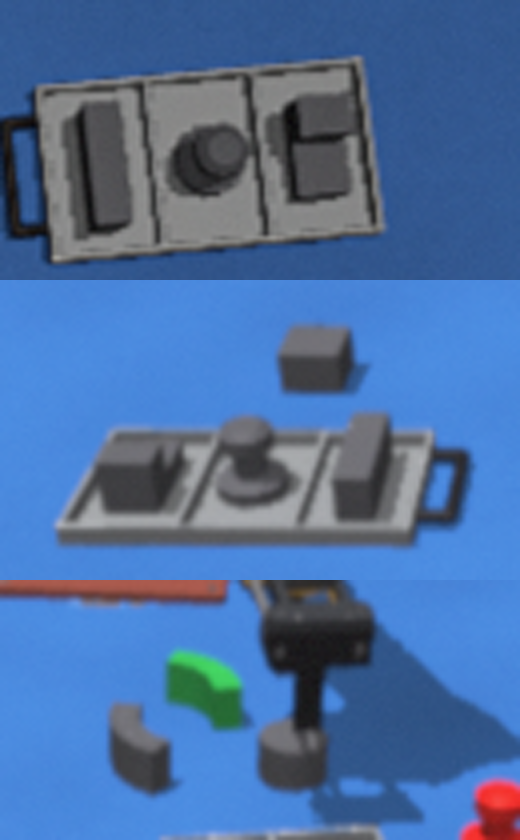

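All three pieces stand upright in tray3, and the fingers straddle the disc at (292,750). I grip the disc.

To row units: -5.4 cm / 75 = -0.072, -4.5 cm / 75 = -0.06.

Call:
carry_out(
  commands=[
    [[0, 0, -0.0333], [0, 0, 0], 8.5],
    [[0, 0, -0.06], [0, 0, 0], 8.5],
    [[0, 0, -0.072], [0, 0, 0], 8.5],
    [[0, 0, -0.072], [0, 0, 0], 8.5],
    [[0, 0, -0.072], [0, 0, 0], 4.5],
    [[0, 0, -0.072], [0, 0, 0], 4.5],
    [[0, 0, -0.072], [0, 0, 0], 4.5],
    [[0, 0, -0.072], [0, 0, 0], 4.5],
    [[0, 0, -0.072], [0, 0, 0], 4.5],
    [[0, 0, -0.072], [0, 0, 0], 4.5],
    [[0, 0, -0.072], [0, 0, 0], 4.5],
    [[0, 0, -0.072], [0, 0, 0], 4.5],
  ],
)

```text
time: 22.7
ee_pos: [0.443, 0.1885, 0.015]
ee_rot: [[-0.178, 0.984, -0.001], [0.984, 0.178, -0.001], [-0.001, -0.001, -1.0]]
ft_force: [-3.3, -1.9, 7.8]
width: 0.055
grip_force: 50.0
```

To row units: 7 cm / 75 = 0.0933, 6.5 cm / 75 = 0.0867.

Call:
carry_out(
  commands=[
    [[0, 0, 0], [0, 0, 0], 4.5],
    [[0, 0, 0], [0, 0, 0], 4.5],
    [[0, 0, 0], [0, 0, 0], 4.5],
    [[0, 0, 0.0133], [0, 0, 0], 4.5],
    [[0, 0, 0.0333], [0, 0, 0], 4.5],
    [[0, 0, 0.0533], [0, 0, 0], 4.5],
    [[0, 0, 0.0733], [0, 0, 0], 4.5],
    [[0, 0, 0.0867], [0, 0, 0], 4.5],
    [[0, 0, 0.0933], [0, 0, 0], 4.5],
    [[0, 0, 0.0933], [0, 0, 0], 4.5],
    [[0, 0, 0.0933], [0, 0, 0], 4.5],
  ],
)

```text
time: 23.62
ee_pos: [0.4432, 0.1884, 0.0842]
ee_rot: [[-0.178, 0.984, -0.0], [0.984, 0.178, -0.0], [-0.0, -0.0, -1.0]]
ft_force: [-0.5, 0.5, -8.2]
width: 0.0551
grip_force: 50.0
```

To row units: 18.1 cm / 75 = 0.2413, -4.2 cm / 75 = -0.056.

Call:
carry_out(
  commands=[
    [[0.02, -0.004, 0], [0, 0, 0], 4.5],
    [[0.0533, -0.012, 0], [0, 0, 0], 4.5],
    [[0.0933, -0.0213, 0], [0, 0, 0], 4.5],
    [[0.1333, -0.0307, 0], [0, 0, 0], 4.5],
    [[0.1733, -0.04, 0], [0, 0, 0], 4.5],
    [[0.2133, -0.0493, 0], [0, 0, 0], 4.5],
    [[0.2347, -0.0547, 0], [0, 0, 0], 4.5],
    [[0.2413, -0.056, 0], [0, 0, 0], 4.5],
    [[0.2413, -0.056, 0], [0, 0, 0], 4.5],
    [[0.2413, -0.056, -0.02], [0, 0, 0], 4.5],
    [[0.2413, -0.056, -0.04], [0, 0, 0], 4.5],
    [[0.2413, -0.056, -0.0533], [0, 0, 0], 4.5],
  ],
)

```text
time: 24.62
ee_pos: [0.6222, 0.147, 0.0424]
ee_rot: [[-0.179, 0.984, -0.003], [0.984, 0.179, -0.001], [0.0, -0.003, -1.0]]
ft_force: [-0.8, -0.6, -8.1]
width: 0.0551
grip_force: 50.0
```

To row units: -2.5 cm / 75 = -0.0333, -2.2 cm / 75 = -0.0293.

Call:
carry_out(
  commands=[
    [[0, 0, 0], [0, 0, 0], 4.5],
    [[0, 0, 0], [0, 0, 0], 4.5],
    [[0, 0, -0.0107], [0, 0, 0], 4.5],
    [[0, 0, -0.0213], [0, 0, 0], 4.5],
    [[0, 0, -0.0293], [0, 0, 0], 4.5],
    [[0, 0, -0.0333], [0, 0, 0], 4.5],
    [[0, 0, -0.0333], [0, 0, 0], 4.5],
    [[0, 0, -0.0333], [0, 0, 0], 4.5],
  ],
)

```text
time: 25.28
ee_pos: [0.6245, 0.1467, 0.0195]
ee_rot: [[-0.178, 0.984, 0.0], [0.984, 0.178, 0.0], [0.0, 0.0, -1.0]]
ft_force: [0.4, -0.9, -7.1]
width: 0.0549
grip_force: 50.0
```

To row units: 8 cm / 75 = 0.1067, 6 cm / 75 = 0.08.

Call:
carry_out(
  commands=[
    [[0, 0, -0.0013], [0, 0, 0], 4.5],
    [[0, 0, -0.0013], [0, 0, 0], 4.5],
    [[0, 0, -0.0013], [0, 0, 0], 7.5],
    [[0, 0, -0.0013], [0, 0, 0], 7.5],
    [[0, 0, -0.0013], [0, 0, 0], 7.5],
    [[0, 0, -0.0013], [0, 0, 0], 7.5],
    [[0, 0, 0.0133], [0, 0, 0], 7.5],
    [[0, 0, 0.04], [0, 0, 0], 7.5],
    [[0, 0, 0.08], [0, 0, 0], 7.5],
    [[0, 0, 0.1067], [0, 0, 0], 7],
    [[0, 0, 0.1067], [0, 0, 0], 7],
    [[0, 0, 0.1067], [0, 0, 0], 7],
  ],
)

```text
time: 26.28
ee_pos: [0.6256, 0.1471, 0.1018]
ee_rot: [[-0.178, 0.984, 0.004], [0.984, 0.178, 0.001], [-0.0, 0.004, -1.0]]
ft_force: [-0.8, -0.1, -0.6]
width: 0.0705
grip_force: 0.0
```

To row units: -17.8 cm / 75 = -0.2373, -15 cm / 75 = -0.2, -0.36 rad / 2 = -0.18.

Call:
carry_out(
  commands=[
    [[-0.0533, -0.0267, 0], [0, 0, -0.06], 7],
    [[-0.1067, -0.0533, 0], [0, 0, -0.12], 6],
    [[-0.16, -0.08, 0], [0, 0, -0.18], 6],
    [[-0.2, -0.1, 0], [0, 0, -0.24], 6],
    [[-0.2373, -0.1187, 0], [0, 0, -0.3], 6],
    [[-0.2373, -0.1187, 0], [0, 0, -0.36], 6],
    [[-0.2373, -0.1187, 0], [0, 0, -0.42], 6],
    [[-0.2373, -0.1187, 0], [0, 0, -0.48], 6],
    [[-0.2373, -0.1187, 0], [0, 0, -0.54], 6],
    [[-0.2373, -0.1187, 0], [0, 0, -0.6], 6],
    [[-0.2373, -0.1187, 0], [0, 0, -0.65], 6],
    [[-0.2373, -0.1187, -0.04], [0, 0, -0.65], 6],
  ],
)

```text
time: 27.28
ee_pos: [0.4496, 0.0581, 0.0728]
ee_rot: [[0.904, 0.429, 0.007], [0.429, -0.904, 0.0], [0.006, 0.003, -1.0]]
ft_force: [1.9, -0.3, 0.2]
width: 0.06
grip_force: 0.0
```

Call:
carry_out(
  commands=[
    [[0, 0, 0], [0, 0, 0], 6],
    [[0, 0, 0], [0, 0, 0], 6],
    [[0, 0, 0], [0, 0, 0], 6],
  ],
)

```text
time: 27.53
ee_pos: [0.4461, 0.0577, 0.0698]
ee_rot: [[0.9, 0.436, -0.001], [0.436, -0.9, 0.0], [-0.001, -0.001, -1.0]]
ft_force: [-0.3, -0.5, 0.2]
width: 0.06
grip_force: 0.0
```

```bash
python3 - <<'E'
from m import *
d=cap('top','t7'); comps(d,0.023,0.07,(0.54,0.7,.06,.31))
print('--'); comps(d,0.009,.049,(.39,.49,.02,.23));s=get_state();print(s['ee_pos'],s['ee_rot'])
a=d['image'];b=cap('scene','s7')['image']
print('scene'); comps(load('s7'),.009,.044,(.39,.49,.0,.12))
f=lambda i:cv2.resize(i[...,::-1],None,fx=4,fy=4,interpolation=2)
cv2.imwrite('pics/c7.png',np.vstack([f(a[135:205,250:380]),f(b[155:225,270:400])]))
E
```

```text
[309. 167.] 307 top=47.4 all c=(625,146) 54x54 a=75.4 | top c=(626,147) 51x52 a=88.8 mean [625.8 146.5  44.8] rgb [78 78 80]
--
[0.44663378 0.05775057 0.07022154] [[ 9.00269040e-01  4.35333942e-01  1.24690748e-04]
 [ 4.35333924e-01 -9.00269045e-01  1.44437072e-04]
 [ 1.75133580e-04 -7.57501116e-05 -9.99999982e-01]]
scene
[304. 191.] 240 top=41.1 all c=(445,63) 84x36 a=25.7 | top c=(445,63) 84x35 a=24.6 mean [446.8  62.   39.9] rgb [65 69 79]
```

View pics/c7.png

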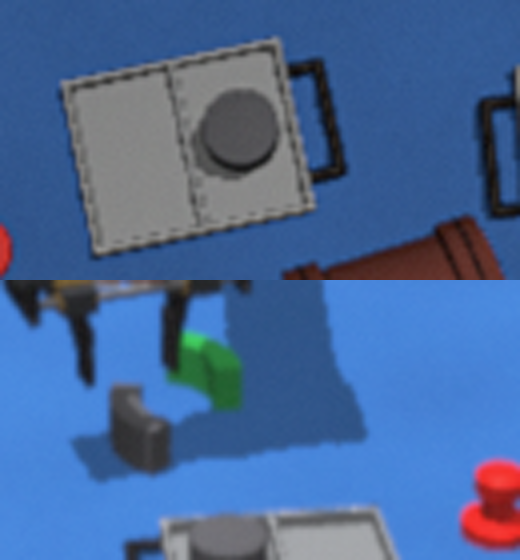

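The disc sits in tray2's handle pocket and the fingers straddle the grey curved piece at (140,430). I grip it.

To row units: -5.4 cm / 75 = -0.072, -4.5 cm / 75 = -0.06.

Call:
carry_out(
  commands=[
    [[0, 0, -0.0333], [0, 0, 0], 6],
    [[0, 0, -0.06], [0, 0, 0], 6],
    [[0, 0, -0.072], [0, 0, 0], 6],
    [[0, 0, -0.072], [0, 0, 0], 6],
    [[0, 0, -0.072], [0, 0, 0], 1.5],
    [[0, 0, -0.072], [0, 0, 0], 1.5],
    [[0, 0, -0.072], [0, 0, 0], 1.5],
    [[0, 0, -0.072], [0, 0, 0], 1.5],
    [[0, 0, -0.072], [0, 0, 0], 1.5],
    [[0, 0, -0.072], [0, 0, 0], 1.5],
    [[0, 0, -0.072], [0, 0, 0], 1.5],
    [[0, 0, -0.072], [0, 0, 0], 1.5],
  ],
)

```text
time: 28.63
ee_pos: [0.4467, 0.0578, 0.0159]
ee_rot: [[0.901, 0.435, 0.0], [0.435, -0.901, 0.0], [0.0, 0.0, -1.0]]
ft_force: [-1.2, 0.8, 4.3]
width: 0.0241
grip_force: 47.4
```

To row units: 7 cm / 75 = 0.0933, 6.5 cm / 75 = 0.0867.

Call:
carry_out(
  commands=[
    [[0, 0, 0], [0, 0, 0], 1.5],
    [[0, 0, 0], [0, 0, 0], 1.5],
    [[0, 0, 0], [0, 0, 0], 1.5],
    [[0, 0, 0.0133], [0, 0, 0], 1.5],
    [[0, 0, 0.0333], [0, 0, 0], 1.5],
    [[0, 0, 0.0533], [0, 0, 0], 1.5],
    [[0, 0, 0.0733], [0, 0, 0], 1.5],
    [[0, 0, 0.0867], [0, 0, 0], 1.5],
    [[0, 0, 0.0933], [0, 0, 0], 1.5],
    [[0, 0, 0.0933], [0, 0, 0], 1.5],
    [[0, 0, 0.0933], [0, 0, 0], 1.5],
  ],
)

```text
time: 29.55
ee_pos: [0.4461, 0.0575, 0.0851]
ee_rot: [[0.901, 0.435, -0.001], [0.435, -0.901, -0.0], [-0.001, -0.0, -1.0]]
ft_force: [0.2, 0.3, -5.9]
width: 0.024
grip_force: 47.4
```

To row units: 16.5 cm / 75 = 0.22, 16.2 cm / 75 = 0.216, -0.27 rad / 2 = -0.135.

Call:
carry_out(
  commands=[
    [[0.0133, 0.0133, 0], [0, 0, -0.015], 1.5],
    [[0.04, 0.04, 0], [0, 0, -0.03], 1.5],
    [[0.0667, 0.0667, 0], [0, 0, -0.05], 1.5],
    [[0.0933, 0.0933, 0], [0, 0, -0.07], 1.5],
    [[0.12, 0.12, 0], [0, 0, -0.09], 1.5],
    [[0.1467, 0.1467, 0], [0, 0, -0.11], 1.5],
    [[0.1733, 0.1733, 0], [0, 0, -0.13], 1.5],
    [[0.2, 0.1973, 0], [0, 0, -0.135], 1.5],
    [[0.216, 0.2107, 0], [0, 0, -0.135], 1.5],
    [[0.22, 0.2147, 0], [0, 0, -0.135], 1.5],
    [[0.22, 0.2147, 0], [0, 0, -0.135], 1.5],
    [[0.22, 0.2147, 0], [0, 0, -0.135], 1.5],
  ],
)

```text
time: 30.55
ee_pos: [0.6103, 0.2179, 0.0841]
ee_rot: [[0.984, 0.179, -0.003], [0.179, -0.984, -0.001], [-0.003, 0.001, -1.0]]
ft_force: [-0.5, -0.6, -5.9]
width: 0.0237
grip_force: 47.4
```

To row units: -6.5 cm / 75 = -0.0867, -6.3 cm / 75 = -0.084.

Call:
carry_out(
  commands=[
    [[0, 0, -0.02], [0, 0, 0], 1.5],
    [[0, 0, -0.04], [0, 0, 0], 1.5],
    [[0, 0, -0.0533], [0, 0, 0], 1.5],
    [[0, 0, -0.0667], [0, 0, 0], 1.5],
    [[0, 0, -0.0773], [0, 0, 0], 1.5],
    [[0, 0, -0.084], [0, 0, 0], 1.5],
    [[0, 0, -0.0867], [0, 0, 0], 1.5],
    [[0, 0, -0.0867], [0, 0, 0], 1.5],
    [[0, 0, -0.0867], [0, 0, 0], 1.5],
  ],
)

```text
time: 31.3
ee_pos: [0.6118, 0.2189, 0.021]
ee_rot: [[0.984, 0.179, 0.001], [0.179, -0.984, 0.0], [0.001, -0.0, -1.0]]
ft_force: [-0.5, -0.3, -5.4]
width: 0.0243
grip_force: 47.4
```

Call:
carry_out(
  commands=[
    [[0, 0, -0.0013], [0, 0, 0], 1.5],
    [[0, 0, -0.0027], [0, 0, 0], 1.5],
    [[0, 0, -0.0027], [0, 0, 0], 1.5],
    [[0, 0, -0.0027], [0, 0, 0], 1.5],
  ],
)

```text
time: 31.63
ee_pos: [0.612, 0.219, 0.02]
ee_rot: [[0.984, 0.179, 0.001], [0.179, -0.984, 0.0], [0.001, -0.0, -1.0]]
ft_force: [-3.7, -1.1, 5.6]
width: 0.024
grip_force: 47.6
```

Contact. I open a little and retreat upward.

To row units: 14 cm / 75 = 0.1867, 10 cm / 75 = 0.1333.

Call:
carry_out(
  commands=[
    [[0, 0, 0], [0, 0, 0], 4.5],
    [[0, 0, 0], [0, 0, 0], 4.5],
    [[0, 0, 0], [0, 0, 0], 4.5],
    [[0, 0, 0], [0, 0, 0], 4.5],
    [[0, 0, 0.0133], [0, 0, 0], 4.5],
    [[0, 0, 0.04], [0, 0, 0], 4.5],
    [[0, 0, 0.08], [0, 0, 0], 6],
    [[0, 0, 0.1333], [0, 0, 0], 6],
    [[0, 0, 0.1867], [0, 0, 0], 6],
    [[0, 0, 0.1867], [0, 0, 0], 6],
  ],
)

```text
time: 32.47
ee_pos: [0.6151, 0.2208, 0.1684]
ee_rot: [[0.984, 0.179, 0.012], [0.179, -0.984, 0.004], [0.012, -0.002, -1.0]]
ft_force: [0.8, 0.5, 0.8]
width: 0.0582
grip_force: 0.0
```

To row units: -18 cm / 75 = -0.24, -15 cm / 75 = -0.2.

Call:
carry_out(
  commands=[
    [[-0.04, -0.0533, 0], [0, 0, 0], 6],
    [[-0.08, -0.1067, 0], [0, 0, 0], 6],
    [[-0.12, -0.16, 0], [0, 0, 0], 6],
    [[-0.16, -0.2, 0], [0, 0, 0], 6],
    [[-0.1867, -0.24, 0], [0, 0, 0], 6],
    [[-0.1867, -0.24, 0], [0, 0, 0], 6],
    [[-0.1867, -0.24, 0], [0, 0, 0], 6],
    [[-0.1867, -0.24, 0], [0, 0, 0], 6],
    [[-0.1867, -0.24, 0], [0, 0, 0], 6],
  ],
)

```text
time: 33.22
ee_pos: [0.4721, 0.0395, 0.1592]
ee_rot: [[0.984, 0.179, 0.001], [0.179, -0.984, 0.0], [0.002, -0.0, -1.0]]
ft_force: [0.1, 0.1, 0.0]
width: 0.06
grip_force: 0.0
```

```bash
python3 - <<'E'
from m import *
d=cap('top','t8'); comps(d,0.023,0.07,(0.54,0.7,-.31,.31))
print('--',get_state()['joint_vel'].round(3))
a=d['image'];b=cap('scene','s8')['image']
f=lambda i:cv2.resize(i[...,::-1],None,fx=2.8,fy=2.8,interpolation=2)
cv2.imwrite('pics/c8.png',np.vstack([f(a[90:205,240:480]),f(b[185:280,150:390])]))
E
```

```text
[450. 165.] 350 top=51.9 all c=(619,-258) 69x41 a=5.0 | top c=(639,-257) 30x40 a=4.6 mean [ 638.6 -256.8   50.5] rgb [71 71 73]
[396. 170.] 337 top=49.2 all c=(608,-101) 91x29 a=3.9 | top c=(608,-101) 89x28 a=4.6 mean [ 608.3 -101.    46.5] rgb [74 73 75]
[283. 172.] 270 top=49.2 all c=(610,224) 88x34 a=9.5 | top c=(610,224) 88x34 a=9.5 mean [609.2 222.3  46.6] rgb [80 80 83]
[309. 167.] 306 top=47.0 all c=(626,147) 52x54 a=88.1 | top c=(626,147) 51x52 a=88.7 mean [625.7 146.8  44.5] rgb [79 78 81]
[424. 167.] 153 top=62.5 all c=(613,-180) 36x36 a=18.7 | top c=(613,-181) 34x34 a=89.6 mean [ 613.4 -180.6   60.2] rgb [65 64 67]
-- [-0.008  0.012 -0.003 -0.002  0.001  0.002  0.001]
```

View pics/c8.png

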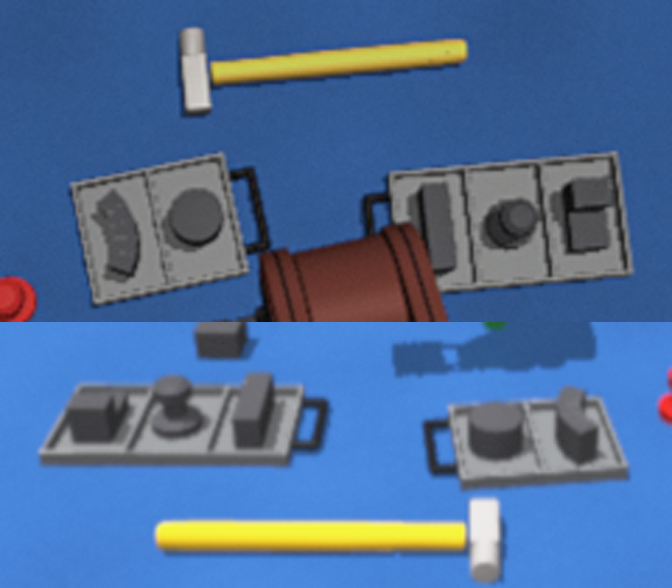

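All five pieces stand upright in their correct pockets, and the arm is clear. I hand the job in.

```bash
python3 -c "from bench import *;print(finish_job())"
```

```text
the job is handed in; nothing more can be done
None
```

I've made up both kits and handed the job in at about 33 s: the last images show all five pieces upright in their named pockets, and I never moved the square block, hammer or tin; the hand-in returned no verdict.

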